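Clear the indexing turntable and hold its index plunger out

ROBOT

A 6-joint arm with a two-finger parallel gripper is mounted at the origin on the work surface. World frame = base frame: x ahead of the robot, y to its left, z up, the work surface at z = 0. Lengths are in mm, angles in rad, forces in N, time in s.
With the tool pointing down it reaches from about 250 to 850 mm from the base axis. Payload 12.5 kg.
Tool frame: the origin (TCP) lies at the very end of the fingers, on their centre line; the grasp point (between the pads) lies 19 mm behind it (robot.grip_point_offset is the distance from the TCP to the grasp point, in mm); z points along the fingers, y is the line along which they close (so a half turn about z gives the same grasp; the last joint's range is limited). The gripper opens to 93 mm and grips with 3 to 60 N. Pads are 15 mm wide; open, the fingers measure 128 mm over their backs; the gripper's body (75 mm by 188 mm) begins 65 mm behind the grasp point.
Start: joints at [-1.304, 0.351, 1.652, -0, 1.139, -0.085], TCP at [189.542, -516.293, 218.633] pointing down, gripper open.
Joint ranges: [-2.75, 2.75], [-0.79, 2.1], [0.01, 2.65], [-1.57, 4.71], [0.07, 3.14], [-2.87, 2.87]. Speed limits (rad/s): [2.22, 2.22, 2.79, 3.14, 3.14, 3.14].

INTERFACE

Orientations are given as a 3x3 rotation matrix whose columns are the frame's x, y, z axes.
In Python, from workcell import telemetry, eyes, sign_off, masks_of, robot gives the robot as it stands. The module is installed in compiled form; this text tells all that it offers.
- The arm moves only by the tool step_arm, never from a script. Its argument "deltas" is a list of rows, each a list of 2 entries, a list of its own where there are three numbers: the shift along the tool's x, y, z in m, then the turn, a rotation vector about the tool's x, y, z in rad. In form: [[[tx, ty, tz], [ax, ay, az]], ...]. A call has 1 to 20 rows; each row shifts and turns the commanded pose from where the row before left it, along the tool's axes as they then stand; what a row does not reach is not made up. A row lasts 1/12 s, in which the tool goes at most 41.7 mm and 7.16 degrees, less where a joint would pass 70% of its speed; a pose out of reach is approached as far as the arm can. A call is refused whole if a number of a shift passes 0.0417 or a number of a turn 0.125, either way. A call with a gripper value outside its range is refused whole. "jaw" is the opening in per cent of the stroke, from 0 (shut) to 100 (fully open), set as the call begins (left out, the last holds). The fingers move at their own pace and stop on an object; "newtons" is the grip in N (left out, the last holds). Time passes only in rows, so rows that do not move let the fingers close. It gives the time, the measured TCP pose, the force, the opening and the grip force at its end, in the units of the state.
- telemetry.read_state(): the state, without advancing time (a new reading comes with each control period).
- eyes.grab_frame(name): name is "side" or "top"; returns a dict with "pixels" (480x640x3 uint8, red, green, blue), "vertical_fov" (degrees; the focal length in pixels is half the picture's height over the tangent of half this angle, whatever the lens; pixels are square), "cx", "cy" (the principal point, pixels), "R" (3x3) and "t" (3): a world point X has camera coordinates R X + t. Camera axes: x right, y down, z forward; pixel columns grow to the right and rows downward; lengths in mm; the calibration is good to about 2 mm. A picture is of the moment at which its call begins. There is no depth.
- sign_off(): hands the job in; it is judged then, once.
Trained networks look in a picture, given as the dict that the camera call returned (one of the last four; its "shot" number tells which), for a name from the list of things; names that differ only in an ending like _2 or _b are one class to them, and where a whole thing is asked for, a point or a joint stands for the part that bears it (a point fixed in the world has none). Each returns a list of dicts, best first, with "conf" (0 to 1); they miss things now and then, are a little off and sometimes report something else, mostly with a low value. They report only what shows in the picture. A call takes as long as a camera call. They do not tell look-alikes from the thing itself.
- masks_of(picture, query): "region" (480x640 bool, what is visible of it) and "extent" ([left, top, right, bottom] in pixels, round what is visible of it).
The state is a dict: "time": time; "joints": joint angles; "dq": joint speeds; "joint_torque": joint torques, N m; "eef_pos": TCP position; "eef_rot": TCP orientation; "contact_force": force on the tool from outside, world axes, zero at the start; "moment": the same for the moment, N m; "finger_gap": finger opening in mm; "grasp_force": force on a finger pad.
Only numpy, scipy, OpenCV 4.12 (cv2) and the standard library are available. Lean on these libraries where they do the work, as an engineer would, in place of code of your own. Each camera call takes 0.05 s, during which the arm holds its last target. There are 200 camera calls.

TASK

Two broken-off lumps of plastic lie on the round plate of the indexing turntable: put both into the deep waste bin, leaving the bench's other things alone. Only when both are in the bin, take the turntable's spring-loaded index plunger by its black knob, pull it fully back to its stop so that the pin is clear of its slot in the plate's rim, and hold it there: finish while still gripping the knob and holding it back, do not let it spring in again.

Things in the scene. Friction and masses are not known exactly. Their poses are not given: they have to be found in the camera images.
- turntable: fixed indexing turntable: still aluminium round plate, 156 mm across (180 mm over its 12 rim teeth), top 65 mm above the bench, on a steel foot. Origin on the bench under the plate's centre, z up. A grey bracket at x = -107 to -131 mm (36 mm wide, top 76 mm above the bench) carries the index plunger, which lies along x; at yaw 0 its knob points to the robot
- knob_center (a point): black pull knob of the index plunger: lying cylinder, 24 mm diameter, 28 mm long, with a 32 mm flange, 5 mm thick, on its outer end. Point at the cylinder's middle, on the axis, 55 mm above the bench, 162 mm from the plate's centre when in. Axes as the turntable's: pulls level along -x. 17 mm free between knob and bracket (12 mm shank there); free below and beside: pinch from above across y
- plunger (a joint): how far the plunger is pulled out, m: 0 = pin seated in its slot in the rim (10 mm wide, open at the top), 0.026 = fully back against its stop. A spring pulls it home: 4 N at 0 rising to 9 N at 0.026; it does not latch
- ribbed_center (a point): lump of broken grey plastic, a flat wall 36 mm long with two ribs: 36 mm along its x, 24 mm along its y, 28 mm high, 25 g or so. Point at its centre, 14 mm above its underside. Lies on the plate, z up, at any yaw; grip it across its y (24 mm)
- boss_center (a point): lump of broken grey plastic, a round screw boss 24 mm in diameter and 28 mm high with two thin webs (5 mm thick, 22 mm high) that make it 38 mm long along its x; 25 g or so. Point at its centre, 14 mm above its underside. Lies on the plate, z up, at any yaw; grip it across its y (24 mm)
- bin: waste bin, black plastic open-topped box, 140 x 140 mm outside, 85 mm high, walls 4 mm, fixed. Origin at the centre of its underside, z up. Stands to the left or to the right of the turntable; the low tray stands on the other side
- tray: white parts tray, 140 x 140 mm, 30 mm high, divided in four, with screws in it, fixed. Origin at the centre of its underside. Not for waste
- screwdriver: screwdriver lying beyond the turntable, to be left alone; origin at its middle on the bench
- flux: white plastic bottle, 48 mm in diameter, 110 mm high, standing; origin at the centre of its underside; to be left alone
- spool: bare metal spool, 60 mm in diameter, 44 mm high, standing; origin at the centre of its underside; to be left alone
There are look-alikes about, which are no part of the job. What is meant by the bin is not blue, and is the smaller of those in its own colour.

How it is judged (in metres and radians):
On the way:
1. both lumps of plastic lie in the waste bin (x of ribbed_center in the frame of bin between -0.068 and 0.068 m and y of ribbed_center in the frame of bin between -0.068 and 0.068 m and z of ribbed_center in the frame of bin between 0 and 0.065 m and x of boss_center in the frame of bin between -0.068 and 0.068 m and y of boss_center in the frame of bin between -0.068 and 0.068 m and z of boss_center in the frame of bin between 0 and 0.065 m), for 0.3 s.
At the end, for the whole second after the job is handed in: the plunger is at least 22 mm out of its 26 mm travel, the fingers are on the knob (contact force above 1.5 N), and the centres of both lumps are inside the waste bin, below 65 mm from its underside, all through the last second (all of step 1 and value of joint plunger above 0.022 m and contact force between the fingers and plunger above 1.5 N); the arm keeps its last pose, push and grip.
It fails at once if the plunger is pulled more than 12 mm while a lump is not in the bin (value of joint plunger above 0.012 m and not (x of ribbed_center in the frame of bin between -0.068 and 0.068 m and y of ribbed_center in the frame of bin between -0.068 and 0.068 m and z of ribbed_center in the frame of bin between 0 and 0.065 m and x of boss_center in the frame of bin between -0.068 and 0.068 m and y of boss_center in the frame of bin between -0.068 and 0.068 m and z of boss_center in the frame of bin between 0 and 0.065 m)).
It fails at once if the screwdriver is pushed more than 40 mm (distance of screwdriver from where it was at the start of the episode above 0.04 m).
It fails at once if the bottle is pushed more than 40 mm or tipped over (distance of flux from where it was at the start of the episode above 0.04 m or angle between flux's own z axis and vertical above 0.6 rad).
It fails at once if the spool is pushed more than 40 mm or tipped over (distance of spool from where it was at the start of the episode above 0.04 m or angle between spool's own z axis and vertical above 0.6 rad).
It also fails if it takes over 61 s, if anything falls off the work surface, if the arm or the gripper's body presses on something with over 40 N, if the wrist force passes 120 N, or if a joint passes its speed limit or range.

## Working session

There is one attempt and no reset: what is moved stays moved. The work goes in short steps, Python scripts to look and compute and a tool call to move; the robot and the scene stay as the last step left them, time stands still between calls to the robot, and variables do not carry over. Pictures are saved under pics/ and viewed, at most 10 in all, crops included, and the job is handed in when it is done.

Besides the shell and the picture viewer there is one more tool, called after "Request:" as a command line: name --argument value ..., lists and objects as JSON in quotes. step_arm: Moves the arm, as the interface text tells. Its arguments: {"type":"object","properties":{"deltas":{"type":"array"},"jaw":{"type":"number"},"newtons":{"type":"number"}},"required":["deltas"]}

```bash
mkdir -p pics
cat > h.py <<'E'
import numpy as np,cv2
from workcell import telemetry, eyes, masks_of, robot
def K(p):
    f=240/np.tan(np.radians(p["vertical_fov"])/2); return f
def ray(p,u,v,z):
    R=np.array(p["R"]);t=np.array(p["t"]);f=K(p)
    d=R.T@np.array([(u-p["cx"])/f,(v-p["cy"])/f,1]);c=-R.T@t
    return c+d*(z-c[2])/d[2]
def proj(p,X):
    c=np.array(p["R"])@np.array(X)+np.array(p["t"]);f=K(p)
    return c[:2]/c[2]*f+[p["cx"],p["cy"]]
def save(p,n,crop=None,s=1):
    im=p["pixels"][:,:,::-1]
    if crop: im=im[crop[1]:crop[3],crop[0]:crop[2]]
    cv2.imwrite("pics/"+n,cv2.resize(im,None,fx=s,fy=s,interpolation=cv2.INTER_CUBIC))
E
python3 - <<'E'
from h import *
for n in("top","side"):
    p=eyes.grab_frame(n); save(p,n+"0.png")
    print(n,np.round(-np.array(p["R"]).T@p["t"]),p["vertical_fov"],np.round(p["R"],2).tolist())
    for q,z in(("turntable",65),("knob_center",55),("ribbed_center",79),("boss_center",79),("bin",85),("tray",30),("flux",110),("spool",44),("screwdriver",10)):
        for m in masks_of(p,q)[:4]:
            ys,xs=np.nonzero(m["region"]); print(q,round(m["conf"],2),np.round(m["extent"]).tolist(),len(xs),np.round(ray(p,xs.mean(),ys.mean(),z)))
s=telemetry.read_state();print(s["time"],s["eef_pos"],np.round(s["eef_rot"],3).tolist(),s["finger_gap"])
E
```

```text
top [ 397.  -68. 1289.] 57.158485644014725 [[-0.03, -1.0, -0.02], [-1.0, 0.03, -0.06], [0.06, 0.02, -1.0]]
turntable 0.67 [275.0, 160.0, 352.0, 244.0] 3882 [605. -24.  65.]
turntable 0.47 [260.0, 106.0, 290.0, 170.0] 352 [813.  73.  65.]
knob_center 0.69 [274.0, 213.0, 300.0, 242.0] 134 [515.  64.  55.]
ribbed_center 0.57 [327.0, 194.0, 337.0, 203.0] 95 [608. -73.  79.]
boss_center 0.57 [304.0, 176.0, 313.0, 189.0] 69 [655.  -4.  79.]
bin 0.87 [415.0, 221.0, 482.0, 284.0] 2985 [ 446. -386.   85.]
bin 0.74 [388.0, 295.0, 497.0, 402.0] 6513 [ 192. -353.   85.]
bin 0.74 [458.0, 147.0, 520.0, 204.0] 3288 [ 650. -503.   85.]
bin 0.22 [395.0, 149.0, 416.0, 174.0] 415 [ 700. -278.   85.]
tray 0.84 [150.0, 230.0, 210.0, 286.0] 2547 [460. 366.  30.]
flux 0.54 [203.0, 163.0, 219.0, 186.0] 312 [683. 250. 110.]
spool 0.72 [394.0, 151.0, 416.0, 175.0] 407 [ 710. -286.   44.]
spool 0.21 [260.0, 107.0, 289.0, 174.0] 410 [812.  79.  44.]
screwdriver 0.55 [261.0, 106.0, 289.0, 167.0] 267 [838.  77.  10.]
side [  329. -1201.  1045.] 44.121117139444685 [[0.99, -0.12, 0.01], [-0.07, -0.64, -0.76], [0.1, 0.76, -0.65]]
knob_center 0.59 [315.0, 207.0, 342.0, 220.0] 153 [507.  70.  55.]
ribbed_center 0.72 [366.0, 227.0, 377.0, 245.0] 174 [608. -75.  79.]
boss_center 0.71 [375.0, 211.0, 390.0, 226.0] 163 [654.  -6.  79.]
bin 0.97 [286.0, 307.0, 366.0, 396.0] 5518 [ 444. -433.   85.]
bin 0.97 [137.0, 277.0, 272.0, 410.0] 8070 [ 207. -391.   85.]
bin 0.83 [391.0, 347.0, 483.0, 430.0] 6476 [ 644. -549.   85.]
tray 0.81 [273.0, 147.0, 322.0, 184.0] 1503 [457. 344.  30.]
flux 0.78 [371.0, 146.0, 388.0, 185.0] 458 [677. 176. 110.]
spool 0.77 [420.0, 296.0, 445.0, 324.0] 617 [ 706. -313.   44.]
screwdriver 0.56 [388.0, 204.0, 460.0, 219.0] 357 [833.  80.  10.]
1.0 [ 189.54487186 -516.28366584  218.64426313] [[0.939, 0.345, 0.0], [0.345, -0.939, -0.0], [0.0, 0.0, -1.0]] 93.06863164833912
```

Run:
```python
import cv2,numpy as np
a=cv2.imread("pics/top0.png"); b=cv2.imread("pics/side0.png")
cv2.imwrite("pics/c1.png",cv2.resize(a[150:250,260:360],None,fx=6,fy=6,interpolation=cv2.INTER_CUBIC))
cv2.imwrite("pics/c2.png",cv2.resize(b[190:270,300:420],None,fx=6,fy=6,interpolation=cv2.INTER_CUBIC))
```

```text
(no output)
```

View pics/top0.png

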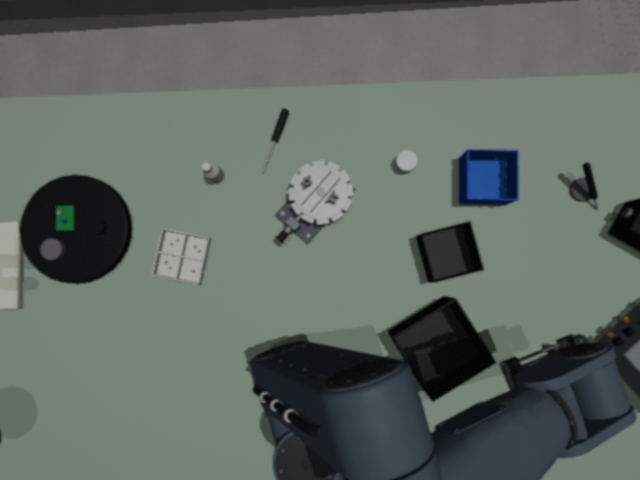

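View pics/c1.png

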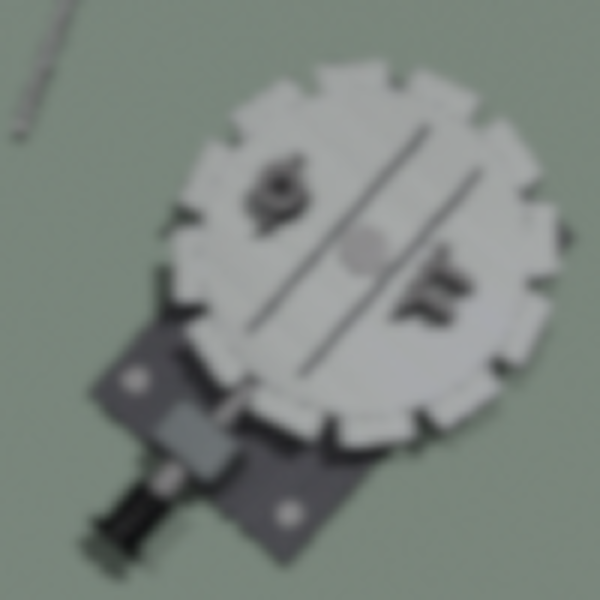

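View pics/c2.png

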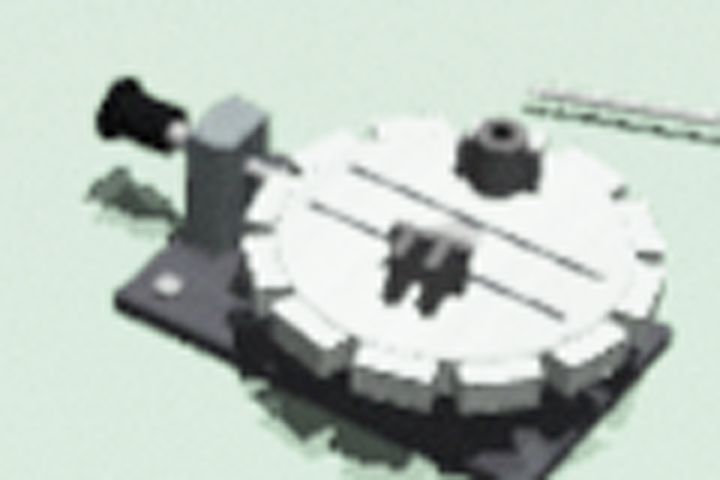

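The top view shows the turntable centre near (320,192) and the boss near (306,182). The ribbed lump is near (332,198) and the knob near (284,237). The small black bin is near (448,252), with the larger black bin and the blue one as look-alikes. Next I'll rectify the lumps to get their yaw.

Run:
```python
from h import *
t=eyes.grab_frame("top"); s=eyes.grab_frame("side")
tiles=[]
def rect(p,c,z,w,n):
    # world x up, y left
    pts=[];h=w/2
    for dx,dy in((h,h),(h,-h),(-h,-h),(-h,h)): pts.append(proj(p,[c[0]+dx,c[1]+dy,z]))
    H=cv2.getPerspectiveTransform(np.float32(pts),np.float32([[0,0],[n,0],[n,n],[0,n]]))
    im=cv2.warpPerspective(p["pixels"][:,:,::-1],H,(n,n),flags=cv2.INTER_CUBIC)
    for i in range(0,n,n//6): im[:4,i]=(0,0,255); im[i,:4]=(0,0,255)
    im[n//2,n//2]=(0,0,255)
    return im
rows=[]
for p in(t,s):
    rows.append(np.hstack([rect(p,(655,-5),93,60,280),rect(p,(608,-74),93,60,280)]))
cv2.imwrite("pics/lumps.png",np.clip(np.vstack(rows)*1.3,0,255).astype(np.uint8))
cv=lambda x,y:(260+x/6,150+y/6)
print("centre",ray(t,*cv(362,250),65), ray(s,*proj(s,[605,-40,65]),65))
print("knob flange",ray(t,*cv(110,545),58),"neck",ray(t,*cv(165,475),58),"knobmid",ray(t,*cv(133,517),58))
for q in [(362,240)]:pass
cs=lambda x,y:(300+x/6,190+y/6)
print("side flange",ray(s,*cs(118,107),55),"neck",ray(s,*cs(178,130),55),"pinend",ray(s,*cs(300,168),55))
# plate circle by side/top thresholds
for p,n in((t,"t"),(s,"s")):
    g=p["pixels"].astype(int);
    if n=="t":
        m=((g.min(2)>135)&(g.max(2)-g.min(2)<16)).astype(np.uint8);
    else: m=((g.min(2)>225)&(g.max(2)-g.min(2)<12)).astype(np.uint8)
    k,l,st,ce=cv2.connectedComponentsWithStats(m)
    c0=proj(p,[605,-40,65]).astype(int); 
    best=min(range(1,k),key=lambda i:np.hypot(*(ce[i]-c0))-(st[i,4]>800)*1000)
    cnt=cv2.findContours((l==best).astype(np.uint8),0,1)[0][0]
    hull=cv2.convexHull(cnt)[:,0]
    w=np.array([ray(p,u+0.,v+0.,65)[:2] for u,v in hull],np.float32)
    print(n,st[best],cv2.minEnclosingCircle(w))
    # bin rim
for p in(t,s):
    m=masks_of(p,"bin")
    for b in m:
        ys,xs=np.nonzero(b["region"]); 
        w=np.array([ray(p,u,v,85)[:2] for u,v in zip(xs,ys)],np.float32)
        if np.hypot(*(w.mean(0)-[446,-400]))<50: print("bin",cv2.minAreaRect(w))
```

```text
centre [627.35994571 -41.97469197  65.        ] [605. -40.  65.]
knob flange [493.16642107  80.17602497  58.        ] neck [525.28121402  53.57885279  58.        ] knobmid [505.98923145  69.07473764  58.        ]
side flange [496.58597787  79.79725329  55.        ] neck [521.61221551  59.92230413  55.        ] pinend [572.32678978  26.67015545  55.        ]
t [ 289  160   64   64 2618] ((629.092529296875, -42.931602478027344), 90.53607177734375)
s [ 341  209   70   45 1693] ((627.2389526367188, -40.5258903503418), 92.09618377685547)
bin ((446.56756591796875, -386.36639404296875), (141.9677734375, 158.47499084472656), 12.158088684082031)
bin ((444.16290283203125, -426.286376953125), (158.62525939941406, 196.07737731933594), 12.3041410446167)
```

View pics/lumps.png

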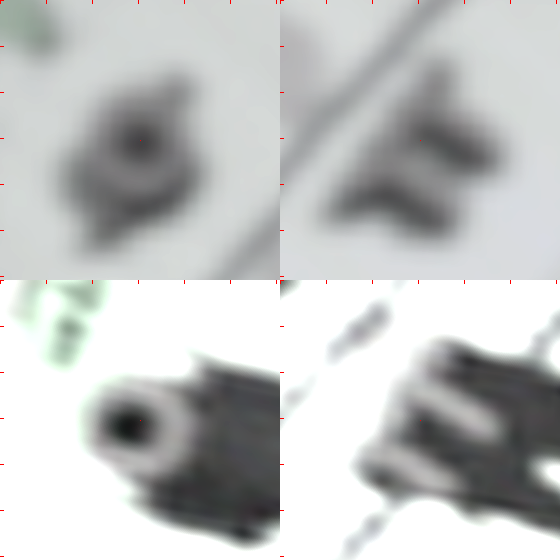

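Request:
step_arm --deltas '[[[0,0,0],[0,0,-0.124]],[[0,0,0],[0,0,-0.124]],[[0,0,0],[0,0,-0.124]],[[0,0,0],[0,0,-0.124]],[[0,0,0],[0,0,-0.124]],[[0,0,0],[0,0,-0.124]],[[0,0,0],[0,0,-0.124]],[[0,0,0],[0,0,-0.124]],[[0,0,0],[0,0,-0.124]],[[0,0,0],[0,0,-0.124]],[[0,0,0],[0,0,-0.124]],[[0,0,0],[0,0,-0.124]],[[0,0,0],[0,0,-0.124]],[[0,0,0],[0,0,-0.124]],[[0,0,0],[0,0,-0.124]],[[0,0,0],[0,0,-0.124]],[[0,0,0],[0,0,-0.124]],[[0,0,0],[0,0,-0.124]]]' --jaw 55 --newtons 20

```text
time: 2.7
eef_pos: [189.6, -516.3, 218.7]
eef_rot: [[-0.852, 0.524, 0.0], [0.524, 0.852, -0.0], [-0.0, -0.0, -1.0]]
contact_force: [0.7, -0.5, -0.6]
finger_gap: 51.1
grasp_force: 0.0
```

```bash
cat > g.py <<'E'
import sys
from h import *
s=telemetry.read_state();R=np.array(s["eef_rot"])
print(round(s["time"],2),np.round(s["eef_pos"],1),"yaw",np.degrees(np.arctan2(R[1,1],R[0,1])),"gap",s["finger_gap"],"gf",s["grasp_force"],np.round(s["contact_force"],1),"j",np.round(s["joints"],2))
for a in sys.argv[1:]:
    X=np.array([float(v) for v in a.split(",")]); d=R.T@(X-s["eef_pos"]); print(a,np.round(d,1),"rows>",np.linalg.norm(d)/41)
E
python3 g.py 605,-77,150
```

```text
2.7 [ 189.6 -516.3  218.7] yaw 58.39459724580253 gap 51.13115117876289 gf 0.0 [ 0.7 -0.5 -0.6] j [-1.3   0.35  1.65  0.    1.14 -2.32]
605,-77,150 [-123.6  591.9   68.6] rows> 14.841771654824466
```

Request:
step_arm --deltas '[[[-0.0062,0.0296,0.0034],[0,0,0]],[[-0.0062,0.0296,0.0034],[0,0,0]],[[-0.0062,0.0296,0.0034],[0,0,0]],[[-0.0062,0.0296,0.0034],[0,0,0]],[[-0.0062,0.0296,0.0034],[0,0,0]],[[-0.0062,0.0296,0.0034],[0,0,0]],[[-0.0062,0.0296,0.0034],[0,0,0]],[[-0.0062,0.0296,0.0034],[0,0,0]],[[-0.0062,0.0296,0.0034],[0,0,0]],[[-0.0062,0.0296,0.0034],[0,0,0]],[[-0.0062,0.0296,0.0034],[0,0,0]],[[-0.0062,0.0296,0.0034],[0,0,0]],[[-0.0062,0.0296,0.0034],[0,0,0]],[[-0.0062,0.0296,0.0034],[0,0,0]],[[-0.0062,0.0296,0.0034],[0,0,0]],[[-0.0062,0.0296,0.0034],[0,0,0]],[[-0.0062,0.0296,0.0034],[0,0,0]],[[-0.0062,0.0296,0.0034],[0,0,0]],[[-0.0062,0.0296,0.0034],[0,0,0]],[[-0.0062,0.0296,0.0034],[0,0,0]]]'

```text
time: 4.37
eef_pos: [609.0, -78.4, 150.4]
eef_rot: [[-0.848, 0.529, 0.0], [0.529, 0.848, -0.0], [-0.0, -0.0, -1.0]]
contact_force: [0.7, -0.6, -0.3]
finger_gap: 51.1
grasp_force: 0.0
```

```bash
python3 g.py 605,-77,68
```

```text
4.37 [609.  -78.4 150.4] yaw 58.04875151577284 gap 51.13905239401406 gf 0.0 [ 0.7 -0.6 -0.3] j [-0.2   0.54  1.54 -0.    1.06 -1.22]
605,-77,68 [ 4.1 -1.  82.4] rows> 2.013330070573301
```

Request:
step_arm --deltas '[[[0,0,0],[0,0,0.015]],[[0,0,0],[0,0,0.015]]]'

```text
time: 4.53
eef_pos: [608.4, -78.6, 150.1]
eef_rot: [[-0.833, 0.554, -0.001], [0.554, 0.833, 0.0], [0.001, -0.0, -1.0]]
contact_force: [-1.0, 0.1, 0.4]
finger_gap: 50.9
grasp_force: 0.0
```

```bash
python3 g.py 605,-77,68
python3 - <<'E'
from h import *
p=eyes.grab_frame("side"); save(p,"s1.png",(330,170,430,250),6)
E
```

```text
4.53 [608.4 -78.6 150.1] yaw 56.38233758598412 gap 50.912503785007324 gf 0.0 [-1.   0.1  0.4] j [-0.2   0.54  1.54 -0.    1.06 -1.19]
605,-77,68 [ 3.7 -0.5 82.1] rows> 2.0043559353709566
```

View pics/s1.png

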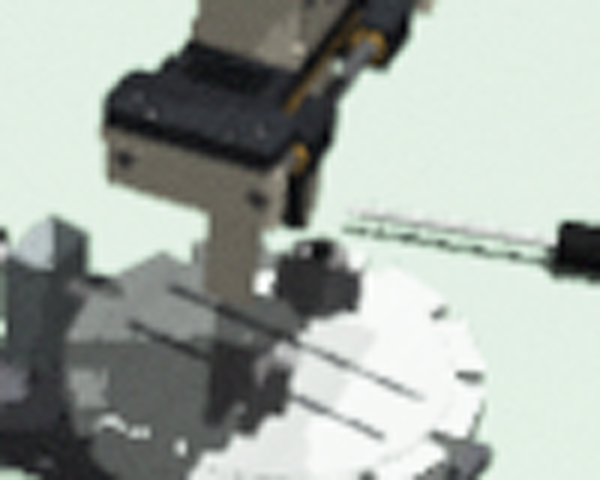

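The side view shows the finger above the ribbed lump, which sits at crop (245,385), and the boss standing clear. I'll descend and grip.

Request:
step_arm --deltas '[[[0.0035,0,0.016],[0,0,0]],[[0,0,0.016],[0,0,0]],[[0,0,0.016],[0,0,0]],[[0,0,0.016],[0,0,0]],[[0,0,0.01],[0,0,0]],[[0,0,0.007],[0,0,0]],[[0,0,0],[0,0,0]],[[0,0,0],[0,0,0]]]'

```text
time: 5.25
eef_pos: [605.2, -78.1, 70.0]
eef_rot: [[-0.832, 0.555, 0.0], [0.555, 0.832, -0.0], [-0.0, 0.0, -1.0]]
contact_force: [-0.4, -0.1, 0.6]
finger_gap: 51.2
grasp_force: 0.0
```

Request:
step_arm --deltas '[[[0,0,0],[0,0,0]],[[0,0,0],[0,0,0]],[[0,0,0],[0,0,0]],[[0,0,0],[0,0,0]],[[0,0,0],[0,0,0]],[[0,0,0],[0,0,0]],[[0,0,0],[0,0,0]],[[0,0,0],[0,0,0]]]' --jaw 10 --newtons 15

```text
time: 5.92
eef_pos: [605.4, -77.7, 69.9]
eef_rot: [[-0.832, 0.554, 0.0], [0.554, 0.832, -0.0], [-0.0, 0.0, -1.0]]
contact_force: [0.7, 1.5, 4.1]
finger_gap: 23.9
grasp_force: 15.0
```

```bash
python3 g.py 605,-77,150 447,-394,150
python3 - <<'E'
from h import *
p=eyes.grab_frame("side"); save(p,"s2.png",(330,170,430,250),6)
E
```

```text
5.92 [605.4 -77.7  69.9] yaw 56.32781965128881 gap 23.916440685084357 gf 15.000568181276321 [0.7 1.5 4.1] j [-0.2   0.64  1.6   0.    0.9  -1.19]
605,-77,150 [  0.7   0.4 -80.1] rows> 1.952595585010582
447,-394,150 [ -43.6 -351.   -80.1] rows> 8.846340387992129
```

View pics/s2.png

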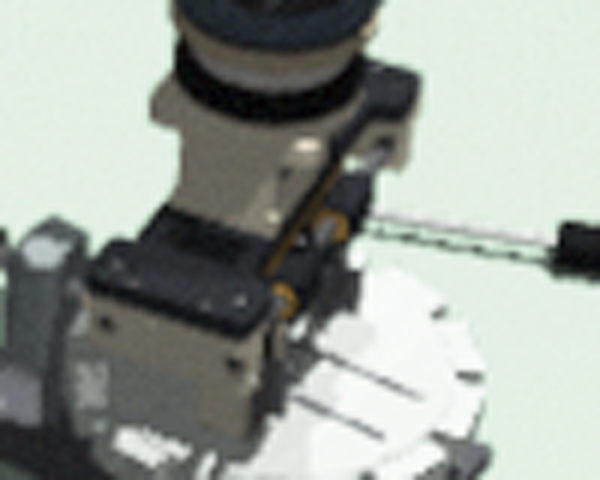

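The gap of 23.9 mm matches the lump's width, so the ribbed lump is gripped. I'll lift it and carry it to the bin.

Request:
step_arm --deltas '[[[0,0,-0.02],[0,0,0]],[[0,0,-0.03],[0,0,0]],[[0,0,-0.03],[0,0,0]],[[-0.0031,-0.0251,0],[0,0,0]],[[-0.0031,-0.0251,0],[0,0,0]],[[-0.0031,-0.0251,0],[0,0,0]],[[-0.0031,-0.0251,0],[0,0,0]],[[-0.0031,-0.0251,0],[0,0,0]],[[-0.0031,-0.0251,0],[0,0,0]],[[-0.0031,-0.0251,0],[0,0,0]],[[-0.0031,-0.0251,0],[0,0,0]],[[-0.0031,-0.0251,0],[0,0,0]],[[-0.0031,-0.0251,0],[0,0,0]],[[-0.0031,-0.0251,0],[0,0,0]],[[-0.0031,-0.0251,0],[0,0,0]],[[-0.0031,-0.0251,0],[0,0,0]],[[-0.0031,-0.0251,0],[0,0,0]],[[0,0,0],[0,0,0]],[[0,0,0],[0,0,0]]]'

```text
time: 7.55
eef_pos: [445.8, -394.8, 149.2]
eef_rot: [[-0.831, 0.556, -0.0], [0.556, 0.831, 0.0], [0.001, 0.0, -1.0]]
contact_force: [0.2, -0.9, -0.4]
finger_gap: 23.7
grasp_force: 15.0
```

```bash
python3 g.py 447,-394,70
python3 - <<'E'
from h import *
ims=[]
for n in("top","side"):
    p=eyes.grab_frame(n)
    for q in("bin","ribbed_center"):
        for m in masks_of(p,q)[:3]: print(n,q,round(m["conf"],2),np.round(m["extent"]))
    u,v=proj(p,[447,-394,85]).astype(int); print(u,v)
    im=p["pixels"][v-60:v+60,u-60:u+60,::-1]; ims.append(cv2.resize(im,(390,390)))
cv2.imwrite("pics/b1.png",np.hstack(ims))
E
```

```text
7.55 [ 445.8 -394.8  149.2] yaw 56.209107187316846 gap 23.687702997278866 gf 14.999956861138344 [ 0.2 -0.9 -0.4] j [-0.8   0.51  1.59  0.    1.04 -1.78]
447,-394,70 [-0.6  1.3 79.2] rows> 1.9328878697812177
top bin 0.83 [458. 148. 520. 206.]
top bin 0.73 [477. 352. 496. 371.]
top bin 0.63 [419. 222. 469. 282.]
top ribbed_center 0.32 [275. 213. 302. 241.]
451 251
side bin 0.78 [393. 346. 484. 428.]
side bin 0.69 [136. 275. 270. 412.]
side bin 0.56 [287. 307. 365. 398.]
side ribbed_center 0.44 [326. 305. 335. 318.]
323 334
```

View pics/b1.png

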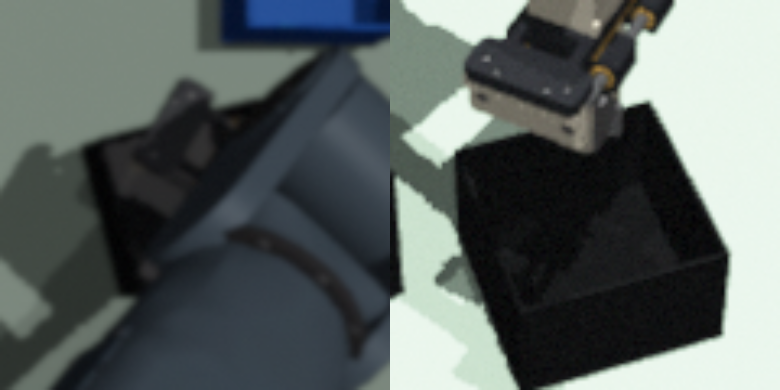

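The side view shows the bin rim corners at (455,150), (650,103), (728,255) and (523,312), and the gripped lump hangs over the bin. The bin centre is about 6 mm further in -y than I estimated, so I'll shift and lower.

Request:
step_arm --deltas '[[[-0.006,-0.004,0],[0,0,0]],[[0,0,0.025],[0,0,0]],[[0,0,0.025],[0,0,0]],[[0,0,0.025],[0,0,0]],[[0,0,0.015],[0,0,0]],[[0,0,0],[0,0,0]],[[0,0,0],[0,0,0]]]'

```text
time: 8.43
eef_pos: [449.4, -400.9, 59.5]
eef_rot: [[-0.832, 0.554, -0.001], [0.554, 0.832, 0.001], [0.001, 0.0, -1.0]]
contact_force: [0.6, 0.1, 0.1]
finger_gap: 23.9
grasp_force: 15.0
```

Request:
step_arm --deltas '[[[0,0,0],[0,0,0]],[[0,0,0],[0,0,0]],[[0,0,0],[0,0,0]],[[0,0,0],[0,0,0]],[[0,0,0],[0,0,0]],[[0,0,-0.03],[0,0,0]],[[0,0,-0.03],[0,0,0]],[[0,0,-0.03],[0,0,0]],[[0,0,0],[0,0,0]]]' --jaw 50

```text
time: 9.18
eef_pos: [451.1, -402.7, 155.7]
eef_rot: [[-0.832, 0.554, 0.006], [0.554, 0.832, -0.006], [-0.009, -0.002, -1.0]]
contact_force: [0.2, -0.7, 1.2]
finger_gap: 46.3
grasp_force: 0.0
```

```bash
python3 g.py 655,-4,150
```

```text
9.18 [ 451.1 -402.7  155.7] yaw 56.326621007421444 gap 46.33296157750011 gf 0.0 [ 0.2 -0.7  1.2] j [-0.81  0.51  1.57 -0.    1.05 -1.79]
655,-4,150 [ 51.4 444.9   4.4] rows> 10.924234951266032
```

Request:
step_arm --deltas '[[[0.003,0.0262,0],[0,0,0]],[[0.003,0.0262,0],[0,0,0]],[[0.003,0.0262,0],[0,0,0]],[[0.003,0.0262,0],[0,0,0]],[[0.003,0.0262,0],[0,0,0]],[[0.003,0.0262,0],[0,0,0]],[[0.003,0.0262,0],[0,0,0]],[[0.003,0.0262,0],[0,0,0]],[[0.003,0.0262,0],[0,0,0]],[[0.003,0.0262,0],[0,0,0]],[[0.003,0.0262,0],[0,0,0]],[[0.003,0.0262,0],[0,0,0]],[[0.003,0.0262,0],[0,0,0]],[[0.003,0.0262,0],[0,0,0]],[[0.003,0.0262,0],[0,0,0]],[[0.003,0.0262,0],[0,0,0]],[[0.003,0.0262,0],[0,0,0]],[[0,0,0],[0,0,-0.04]],[[0,0,0],[0,0,0]],[[0,0,0],[0,0,0]]]' --jaw 55

```text
time: 10.85
eef_pos: [653.6, -2.0, 149.4]
eef_rot: [[-0.853, 0.521, -0.0], [0.521, 0.853, -0.0], [0.0, -0.0, -1.0]]
contact_force: [-0.3, 0.8, -0.9]
finger_gap: 51.3
grasp_force: 0.0
```

```bash
python3 g.py 654.5,-3.5,69
python3 - <<'E'
from h import *
for n in("top","side"):
    p=eyes.grab_frame(n)
    for q in("boss_center","ribbed_center"):
        for m in masks_of(p,q)[:3]:
            ys,xs=np.nonzero(m["region"]);print(n,q,round(m["conf"],2),np.round(m["extent"]),ray(p,xs.mean(),ys.mean(),79),ray(p,xs.mean(),ys.mean(),18))
    if n=="top":
        u,v=proj(p,[447,-398,85]).astype(int); save(p,"b2.png",(u-50,v-50,u+50,v+50),5)
E
```

```text
10.85 [653.6  -2.  149.4] yaw 58.57845428227068 gap 51.32295102944226 gf 0.0 [-0.3  0.8 -0.9] j [-0.07  0.61  1.43 -0.    1.11 -1.1 ]
654.5,-3.5,69 [-1.6 -0.8 80.4] rows> 1.960322599059542
top ribbed_center 0.68 [440. 246. 453. 258.] [ 450.36108151 -383.14520347   79.        ] [ 453.06435144 -399.04524809   18.        ]
side boss_center 0.67 [316. 206. 345. 219.] [504.08548457  38.07164235  79.        ] [515.12568838 116.37091741  18.        ]
side boss_center 0.58 [377. 213. 392. 223.] [653.48160154  -6.9178164   79.        ] [673.96027038  68.53913958  18.        ]
side ribbed_center 0.59 [317. 348. 336. 367.] [ 445.91222911 -444.92012948   79.        ] [ 453.27719526 -397.13504072   18.        ]
side ribbed_center 0.5 [387. 203. 461. 217.] [795.7217909   -2.90547717  79.        ] [825.18683153  72.80496815  18.        ]
```

View pics/b2.png

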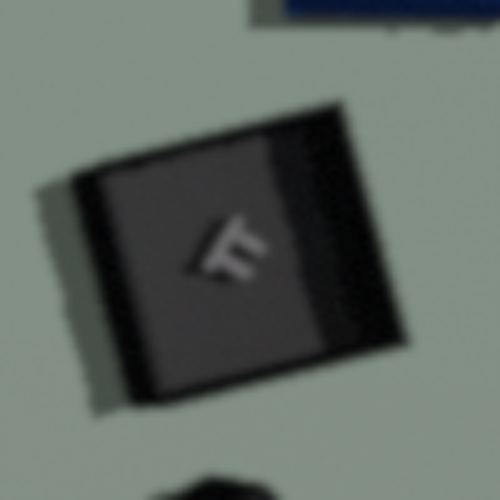

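The ribbed lump lies upright in the middle of the small bin, at crop (235,248). The boss is still on the plate under the gripper, so I'll take it now.

Request:
step_arm --deltas '[[[-0.0015,-0.001,0.016],[0,0,0]],[[0,0,0.016],[0,0,0]],[[0,0,0.016],[0,0,0]],[[0,0,0.016],[0,0,0]],[[0,0,0.01],[0,0,0]],[[0,0,0.006],[0,0,0]],[[0,0,0],[0,0,0]],[[0,0,0],[0,0,0]]]'

```text
time: 11.82
eef_pos: [654.8, -3.7, 70.1]
eef_rot: [[-0.854, 0.521, 0.0], [0.521, 0.854, -0.0], [-0.0, 0.0, -1.0]]
contact_force: [0.1, 0.2, -0.2]
finger_gap: 51.2
grasp_force: 0.0
```

Request:
step_arm --deltas '[[[0,0,0],[0,0,0]],[[0,0,0],[0,0,0]],[[0,0,0],[0,0,0]],[[0,0,0],[0,0,0]],[[0,0,0],[0,0,0]],[[0,0,0],[0,0,0]],[[0,0,0],[0,0,0]],[[0,0,0],[0,0,0]]]' --jaw 10 --newtons 15

```text
time: 12.48
eef_pos: [654.7, -3.6, 70.0]
eef_rot: [[-0.854, 0.521, 0.0], [0.521, 0.854, -0.0], [-0.0, 0.0, -1.0]]
contact_force: [-1.3, 0.4, 3.9]
finger_gap: 23.5
grasp_force: 15.0
```

```bash
python3 g.py 449,-400,150
```

```text
12.48 [654.7  -3.6  70. ] yaw 58.614161708454304 gap 23.498279166976474 gf 15.000407248735428 [-1.3  0.4  3.9] j [-0.08  0.71  1.47 -0.    0.97 -1.1 ]
449,-400,150 [ -30.9 -445.5  -80.1] rows> 11.06607746422266
```

Request:
step_arm --deltas '[[[0,0,-0.02],[0,0,0]],[[0,0,-0.03],[0,0,0]],[[0,0,-0.03],[0,0,0]],[[-0.006,-0.0262,0],[0,0,0]],[[0,-0.0262,0],[0,0,0]],[[0,-0.0262,0],[0,0,0]],[[0,-0.0262,0],[0,0,0]],[[0,-0.0262,0],[0,0,0]],[[0,-0.0262,0],[0,0,0]],[[0,-0.0262,0],[0,0,0]],[[0,-0.0262,0],[0,0,0]],[[0,-0.0262,0],[0,0,0]],[[0,-0.0262,0],[0,0,0]],[[0,-0.0262,0],[0,0,0]],[[0,-0.0262,0],[0,0,0]],[[0,-0.0262,0],[0,0,0]],[[0,-0.0262,0],[0,0,0]],[[0,-0.0262,0],[0,0,0]],[[0,-0.0262,0],[0,0,0]]]'

```text
time: 14.07
eef_pos: [440.5, -365.5, 149.5]
eef_rot: [[-0.854, 0.521, -0.0], [0.521, 0.854, 0.0], [0.0, 0.0, -1.0]]
contact_force: [1.3, 0.4, -0.4]
finger_gap: 23.7
grasp_force: 15.0
```

Request:
step_arm --deltas '[[[0,-0.0262,0],[0,0,0]],[[0,0,0],[0,0,0]],[[0,0,0],[0,0,0]]]'

```text
time: 14.32
eef_pos: [427.1, -387.5, 149.4]
eef_rot: [[-0.853, 0.523, -0.0], [0.523, 0.853, 0.0], [0.0, 0.0, -1.0]]
contact_force: [0.2, -0.2, 0.0]
finger_gap: 24.0
grasp_force: 15.0
```

```bash
python3 g.py 428,-387,65
```

```text
14.32 [ 427.1 -387.5  149.4] yaw 58.49577960785958 gap 24.010540970404616 gf 14.999884217977524 [ 0.2 -0.2  0. ] j [-0.82  0.48  1.65  0.    1.02 -1.84]
428,-387,65 [-0.5  0.9 84.4] rows> 2.0590796361557566
```

Request:
step_arm --deltas '[[[0,0,0.025],[0,0,0]],[[0,0,0.025],[0,0,0]],[[0,0,0.025],[0,0,0]],[[0,0,0.01],[0,0,0]],[[0,0,0],[0,0,0]],[[0,0,0],[0,0,0]]]'

```text
time: 14.82
eef_pos: [428.2, -386.5, 65.1]
eef_rot: [[-0.854, 0.52, -0.0], [0.52, 0.854, 0.0], [0.0, 0.0, -1.0]]
contact_force: [0.6, -0.3, 0.3]
finger_gap: 23.7
grasp_force: 15.0
```

Request:
step_arm --deltas '[[[0,0,0],[0,0,0]],[[0,0,0],[0,0,0]],[[0,0,0],[0,0,0]],[[0,0,0],[0,0,0]],[[0,0,0],[0,0,0]],[[0,0,-0.03],[0,0,0]],[[0,0,-0.03],[0,0,0]],[[0,0,-0.03],[0,0,0]],[[0,0,0],[0,0,0]]]' --jaw 50

```text
time: 15.57
eef_pos: [429.4, -388.8, 160.4]
eef_rot: [[-0.854, 0.521, 0.006], [0.521, 0.854, -0.006], [-0.008, -0.002, -1.0]]
contact_force: [1.0, -0.2, -0.2]
finger_gap: 46.8
grasp_force: 0.0
```

```bash
python3 g.py 509,68,155
```

```text
15.57 [ 429.4 -388.8  160.4] yaw 58.61209099283677 gap 46.78471923945731 gf 0.0 [ 1.  -0.2 -0.2] j [-0.82  0.46  1.64  0.    1.03 -1.84]
509,68,155 [170.  431.4   3. ] rows> 11.310136701227876
```

Request:
step_arm --deltas '[[[0.0093,0.0239,0],[0,0,0]],[[0.0093,0.0239,0],[0,0,0]],[[0.0093,0.0239,0],[0,0,0]],[[0.0093,0.0239,0],[0,0,0]],[[0.0093,0.0239,0],[0,0,0]],[[0.0093,0.0239,0],[0,0,0]],[[0.0093,0.0239,0],[0,0,0]],[[0.0093,0.0239,0],[0,0,0]],[[0.0093,0.0239,0],[0,0,0]],[[0.0093,0.0239,0],[0,0,0]],[[0.0093,0.0239,0],[0,0,0]],[[0.0093,0.0239,0],[0,0,0]],[[0.0093,0.0239,0],[0,0,0]],[[0.0093,0.0239,0],[0,0,0]],[[0.0093,0.0239,0],[0,0,0]],[[0.0093,0.0239,0],[0,0,0]],[[0.0093,0.0239,0],[0,0,0]],[[0.0093,0.0239,0],[0,0,0.098]],[[0,0,0],[0,0,0.098]],[[0,0,0],[0,0,0]]]' --jaw 60

```text
time: 17.23
eef_pos: [508.8, 68.5, 154.4]
eef_rot: [[-0.734, 0.679, -0.0], [0.679, 0.734, -0.0], [0.0, -0.0, -1.0]]
contact_force: [0.0, -0.3, 0.2]
finger_gap: 55.7
grasp_force: 0.0
```

```bash
python3 g.py 509,68,40
python3 - <<'E'
from h import *
ims=[]
for n in("top","side"):
    p=eyes.grab_frame(n)
    for q in("boss_center","ribbed_center"):
        for m in masks_of(p,q)[:3]:
            ys,xs=np.nonzero(m["region"]);print(n,q,round(m["conf"],2),np.round(m["extent"]),ray(p,xs.mean(),ys.mean(),18))
    for X in([447,-398,60],[509,68,60]):
        u,v=proj(p,X).astype(int); ims.append(cv2.resize(p["pixels"][v-40:v+40,u-45:u+45,::-1],(390,290),interpolation=cv2.INTER_CUBIC))
cv2.imwrite("pics/b3.png",np.vstack([np.hstack(ims[:2]),np.hstack(ims[2:])]))
E
```

```text
17.23 [508.8  68.5 154.4] yaw 47.245586326671145 gap 55.71685702803573 gf 0.0 [ 0.  -0.3  0.2] j [ 0.04  0.36  1.81 -0.    0.97 -0.78]
509,68,40 [ -0.5  -0.3 114.4] rows> 2.7914844697348156
side boss_center 0.66 [300. 355. 313. 370.] [ 409.75404811 -406.15126921   18.        ]
side ribbed_center 0.62 [319. 350. 338. 362.] [ 454.17006256 -396.90210726   18.        ]
```

View pics/b3.png

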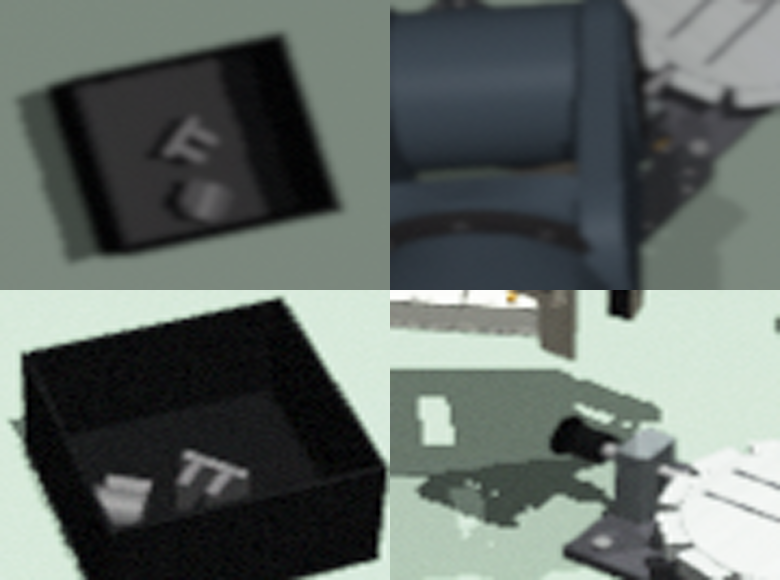

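Both lumps lie in the bin, the boss at crop (205,200) and the ribbed one at (190,140) in the top view. The knob is clear below the fingers, so I'll descend onto it.

Request:
step_arm --deltas '[[[0,0,0.025],[0,0,0]],[[0,0,0.025],[0,0,0]],[[0,0,0.02],[0,0,0]],[[0,0,0.016],[0,0,0]],[[0,0,0.016],[0,0,0]],[[0,0,0.01],[0,0,0]],[[0,0,0.006],[0,0,0]],[[0,0,0],[0,0,0]],[[0,0,0],[0,0,0]]]'

```text
time: 18.28
eef_pos: [509.1, 67.4, 37.0]
eef_rot: [[-0.736, 0.677, 0.0], [0.677, 0.736, 0.0], [-0.0, 0.0, -1.0]]
contact_force: [0.5, 0.2, 0.5]
finger_gap: 55.5
grasp_force: 0.0
```

Request:
step_arm --deltas '[[[0,0,0],[0,0,0]],[[0,0,0],[0,0,0]],[[0,0,0],[0,0,0]],[[0,0,0],[0,0,0]],[[0,0,0],[0,0,0]],[[0,0,0],[0,0,0]],[[0,0,0],[0,0,0]],[[0,0,0],[0,0,0]],[[0,0,0],[0,0,0]]]' --jaw 5 --newtons 30

```text
time: 19.03
eef_pos: [509.5, 68.0, 36.9]
eef_rot: [[-0.736, 0.677, 0.002], [0.677, 0.736, 0.001], [-0.001, 0.002, -1.0]]
contact_force: [2.1, 4.6, -1.0]
finger_gap: 23.1
grasp_force: 30.0
```

```bash
python3 g.py
```

```text
19.03 [509.5  68.   36.9] yaw 47.37867826361275 gap 23.078008105990005 gf 29.996538162231445 [ 2.1  4.6 -1. ] j [ 0.04  0.55  1.88  0.    0.71 -0.79]
```

The gap of 23.1 mm shows the fingers are on the knob cylinder. I'll pull along tool +x.

Request:
step_arm --deltas '[[[0.003,0,0],[0,0,0]],[[0.003,0,0],[0,0,0]],[[0.003,0,0],[0,0,0]],[[0.003,0,0],[0,0,0]],[[0.003,0,0],[0,0,0]],[[0.003,0,0],[0,0,0]],[[0.003,0,0],[0,0,0]],[[0.002,0,0],[0,0,0]],[[0.002,0,0],[0,0,0]],[[0,0,0],[0,0,0]],[[0,0,0],[0,0,0]],[[0,0,0],[0,0,0]]]' --newtons 40

```text
time: 20.03
eef_pos: [492.1, 84.2, 36.9]
eef_rot: [[-0.736, 0.677, 0.004], [0.677, 0.736, -0.0], [-0.003, 0.002, -1.0]]
contact_force: [8.5, -3.8, -6.5]
finger_gap: 22.8
grasp_force: 40.0
```

```bash
python3 g.py; python3 -c "
from h import *
s=telemetry.read_state();print(np.array(s['eef_rot']).T@s['contact_force'])"
```

```text
20.03 [492.1  84.2  36.9] yaw 47.398443525757294 gap 22.82562462866213 gf 39.99533772468567 [ 8.5 -3.8 -6.5] j [ 0.08  0.54  1.92 -0.    0.69 -0.75]
[-8.83980637  2.95600842  6.55463184]
```

Request:
step_arm --deltas '[[[0.0015,0,0],[0,0,0]],[[0.0015,0,0],[0,0,0]],[[0,0,0],[0,0,0]],[[0,0,0],[0,0,0]],[[0,0,0],[0,0,0]],[[0,0,0],[0,0,0]]]'

```text
time: 20.53
eef_pos: [490.3, 85.8, 36.9]
eef_rot: [[-0.736, 0.677, 0.005], [0.677, 0.736, -0.001], [-0.004, 0.003, -1.0]]
contact_force: [10.9, -6.3, -6.8]
finger_gap: 23.1
grasp_force: 40.0
```

```bash
python3 g.py
python3 - <<'E'
from h import *
s=telemetry.read_state();print(np.array(s['eef_rot']).T@s['contact_force'])
p=eyes.grab_frame("side"); save(p,"k.png",(280,180,400,270),6)
E
```

```text
20.53 [490.3  85.8  36.9] yaw 47.401544787286944 gap 23.050617750317613 gf 39.99515354633331 [10.9 -6.3 -6.8] j [ 0.08  0.53  1.92 -0.    0.68 -0.75]
[-12.24575113   2.76714274   6.82676325]
```

View pics/k.png

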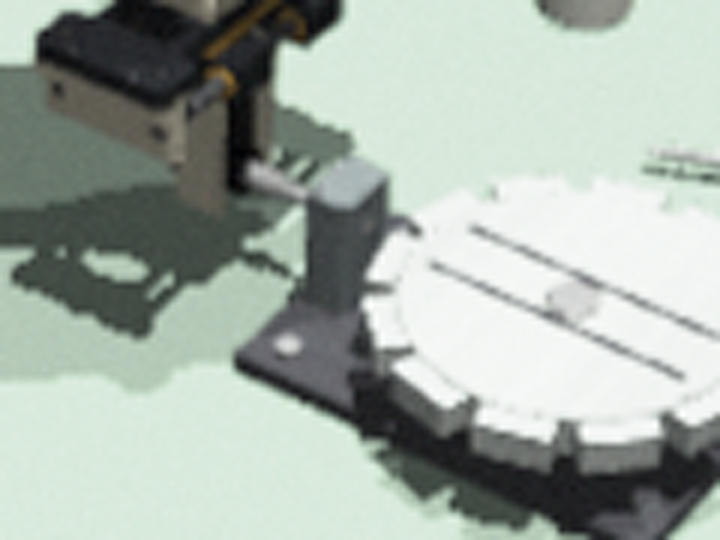

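The knob is held between the fingers with the shank extended from (250,175) to (310,195), and the pin is out of its slot. Travel is about 26 mm, and the force has risen to 12 N, above the spring's 9 N, so the plunger is at its stop. I'll hand it in.

```bash
python3 -c "
from workcell import sign_off
print(sign_off())"
```

```text
the job is handed in; nothing more can be done
None
```

I put both lumps in the waste bin, then pulled the plunger back to its stop (about 26 mm) and handed the job in with the gripper still holding the knob; no verdict was returned.

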